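# Close the four glaze jars with their own lids

## Task

Close up the four glaze jars: put each of the four lids, knob up, on the jar it was made for (the one of the same colour and width), so that it sits flat on the rim with its boss inside the mouth. Leave the jars standing where they are and do not disturb the modelling stick, the rubber kidney or anything else on the table.

Things in the scene. Friction and masses are not known exactly. Their poses are not given: they have to be found in the camera images.
- jar_blue: open round cobalt-blue glazed jar standing on the table, loose, 55 mm high, rim 58 mm across outside, mouth 44 mm across. Origin: centre of its underside, z up; the rim is 55 mm above it.
- lid_blue: loose round cobalt-blue lid lying knob up, 62 mm across, 38 mm high. Origin: centre of its underside. From there up: clay boss z 0 to 8 mm (26 mm across at the bottom, 34 at the top), disc 8 to 14 mm, straight round knob 22 mm across 14 to 38 mm, to lift it by. Seated, the disc lies on the jar's rim, the boss has 5 mm play all round in the mouth and the lid's origin is 47 mm above the jar's.
- jar_green: open round leaf-green glazed jar standing on the table, loose, 55 mm high, rim 72 mm across outside, mouth 58 mm across. Origin: centre of its underside, z up; the rim is 55 mm above it.
- lid_green: loose round leaf-green lid lying knob up, 76 mm across, 38 mm high. Origin: centre of its underside. From there up: clay boss z 0 to 8 mm (40 mm across at the bottom, 48 at the top), disc 8 to 14 mm, straight round knob 22 mm across 14 to 38 mm, to lift it by. Seated, the disc lies on the jar's rim, the boss has 5 mm play all round in the mouth and the lid's origin is 47 mm above the jar's.
- jar_yellow: open round ochre-yellow glazed jar standing on the table, loose, 55 mm high, rim 86 mm across outside, mouth 72 mm across. Origin: centre of its underside, z up; the rim is 55 mm above it.
- lid_yellow: loose round ochre-yellow lid lying knob up, 90 mm across, 38 mm high. Origin: centre of its underside. From there up: clay boss z 0 to 8 mm (54 mm across at the bottom, 62 at the top), disc 8 to 14 mm, straight round knob 22 mm across 14 to 38 mm, to lift it by. Seated, the disc lies on the jar's rim, the boss has 5 mm play all round in the mouth and the lid's origin is 47 mm above the jar's.
- jar_black: open round black glazed jar standing on the table, loose, 55 mm high, rim 100 mm across outside, mouth 86 mm across. Origin: centre of its underside, z up; the rim is 55 mm above it.
- lid_black: loose round black lid lying knob up, 104 mm across, 38 mm high. Origin: centre of its underside. From there up: clay boss z 0 to 8 mm (68 mm across at the bottom, 76 at the top), disc 8 to 14 mm, straight round knob 22 mm across 14 to 38 mm, to lift it by. Seated, the disc lies on the jar's rim, the boss has 5 mm play all round in the mouth and the lid's origin is 47 mm above the jar's.
- modelling_stick: bystander, loose: brown wooden modelling stick lying on the table, 95 mm long (its y), 12 mm wide, 11 mm high; origin at the centre of its underside. It lies just beyond a fixed wooden tool box, 167 mm high, that fills about x 0.26 to 0.46 m, y -0.07 to 0.24 m (its 67 mm high drawer front reaches x 0.48 m): carry over or round it. Jars and lids stand beyond it and to its left.
- rubber_kidney: bystander, loose: small black rubber oval lying flat, 40 x 22 x 8 mm (long along its y); origin at the centre of its underside

How it is judged:
By the outcome, as a careful person would: the job done as asked, in the order asked, and still so for the second after the job is handed in, with the robot touching nothing.
It also fails if it takes over 107 s, if anything falls off the work surface, if the arm or the gripper's body presses on something with over 40 N, if the wrist force passes 120 N, or if a joint passes its speed limit or range.

## Robot

A 7-joint arm with a two-finger parallel gripper is mounted at the origin on a cart in front of the work surface, level with it; the furniture and walls round the work are solid. World frame = base frame: x ahead of the robot, y to its left, z up, the work surface at z = 0. Lengths are in m, angles in degrees, forces in N, time in s.
With the tool pointing down it reaches from about 0.4 to 0.875 m from the base axis. Payload 4.4 kg.
Tool frame: the origin (TCP) lies at the very end of the fingers, on their centre line; the grasp point (between the pads) lies 19 mm behind it; z points along the fingers, y is the line along which they close (so a half turn about z gives the same grasp; the last joint's range is limited). The gripper opens to 85 mm and grips with 20 to 120 N. Pads are 22 mm wide; open, the fingers measure 114 mm over their backs; the gripper's body (76 mm by 85 mm) begins 54 mm behind the grasp point. The pads swing forward as they close: fully open they stand 13 mm farther back than shut.
Start: joints at [61.719, 36.005, 2.206, 86.941, -1.547, 57.084, -1.146], TCP at [0.27, -0.591, 0.231] pointing down, gripper open.
Joint ranges: [-175.42, 175.42], [-21.48, 121.26], [-71.46, 75.88], [10.55, 141.38], [-63.04, 243.04], [13.31, 113.54], [-168.57, 168.57]. Speed limits (degrees/s): [147.25, 147.25, 180, 180, 180, 180, 180].

## Interface

Orientations are given as [roll, pitch, yaw] about the fixed x, y, z axes, in that order (R = Rz(yaw) Ry(pitch) Rx(roll)).
In Python, from workcell import bot, imaging, order, search_frame, cut_out, landmark_of gives the robot as it stands. The module is installed in compiled form; this text tells all that it offers.
- The arm moves only by the tool send_rows, never from a script. Its argument "commands" is a list of rows, each an object with "translation": the shift along the tool's x, y, z in cm, a list of three; "twist": the turn, a rotation vector about the tool's x, y, z in rad, a list of three; "jaw": the opening, from 0 (shut) to 1 (fully open). In form: [{"translation": [x, y, z], "twist": [wx, wy, wz], "jaw": jaw}, ...]. A call has 1 to 5 rows; each row shifts and turns the commanded pose from where the row before left it, along the tool's axes as they then stand; what a row does not reach is not made up. A row lasts 1/12 s, in which the tool goes at most 41.7 mm and 7.16 degrees, less where a joint would pass 70% of its speed; a pose out of reach is approached as far as the arm can. A call with a gripper value outside its range is refused whole. The fingers move at their own pace and stop on an object; "grip_force" is the grip in N (left out, the last holds). Time passes only in rows, so rows that do not move let the fingers close. It gives the time, the measured TCP pose, the force, the opening and the grip force at its end, in the units of the state.
- bot.read_state(): the state, without advancing time (a new reading comes with each control period).
- imaging.camera(name): name is "scene" or "top" or "wrist"; returns the picture (480x640x3 uint8, blue, green, red); there is no depth.
- imaging.get_calibration(name): a dict with "camera_matrix" (3x3 intrinsics, pixels), "cam_to_world" (4x4, takes a point from camera to world coordinates); the wrist camera has in their place "hand_eye" (4x4, takes a point from camera to tool coordinates, whose origin is the TCP and whose axes are the flange's). Camera axes: x right, y down, z forward; pixel columns grow to the right and rows downward; lengths in m; the calibration is good to about 2 mm. A picture is of the moment at which its call begins: read the wrist's pose just before it. get_calibration takes no time and is no camera call.
- order.hand_in(): hands the job in; it is judged then, once.
Trained networks look in the newest picture that a camera, given by its name, has taken for a name from the list of things; names that differ only in an ending like _2 or _b are one class to them, and where a whole thing is asked for, a point or a joint stands for the part that bears it (a point fixed in the world has none). Each returns a list of dicts, best first, with "p" (0 to 1); they miss things now and then, are a little off and sometimes report something else, mostly with a low value. They report only what shows in the picture. A call takes as long as a camera call.
- search_frame(camera, query): "rect" ([left, top, right, bottom] in pixels, round what is visible of it).
- cut_out(camera, query): "region" (480x640 bool, what is visible of it) and "rect" ([left, top, right, bottom] in pixels, round what is visible of it).
- landmark_of(camera, query): "centre" ([column, row] in pixels: a listed point, or the origin of a listed thing).
The state is a dict: "t": time; "joints": joint angles; "joint_vel": joint speeds; "joint_torque": joint torques, N m; "position": TCP position; "tcp_rot": TCP orientation; "force": force on the tool from outside, world axes, zero at the start; "torque": the same for the moment, N m; "opening": finger opening in m; "grasp_force": force on a finger pad.
Only numpy, scipy, OpenCV 4.12 (cv2) and the standard library are available. Lean on these libraries where they do the work, as an engineer would, in place of code of your own. Each camera call takes 0.05 s, during which the arm holds its last target. There are 200 camera calls.

## Working session

There is one attempt and no reset: what is moved stays moved. The work goes in short steps, Python scripts to look and compute and a tool call to move; the robot and the scene stay as the last step left them, time stands still between calls to the robot, and variables do not carry over. Pictures are saved under pics/ and viewed, at most 14 in all, crops included, and the job is handed in when it is done.

Besides the shell and the picture viewer there is one more tool, called after "Call:" as name(argument=value, ...), one argument or row to a line, values as JSON. send_rows: Moves the arm, as the interface text tells. Its arguments: {"type":"object","properties":{"commands":{"type":"array","items":{"type":"object","properties":{"translation":{"type":"array","items":{"type":"number"}},"twist":{"type":"array","items":{"type":"number"}},"jaw":{"type":"number"}}}},"grip_force":{"type":"number"}},"required":["commands"]}

```bash
mkdir -p pics; ls; python3 - <<'E'
from workcell import bot, imaging
import cv2,numpy as np
np.set_printoptions(precision=4,suppress=True)
print(bot.read_state())
for n in("scene","top","wrist"):
    im=imaging.camera(n); cv2.imwrite(f"pics/{n}0.png",im)
    for k,v in imaging.get_calibration(n).items(): print(n,k,np.array(v))
E
```

```text
pics
{'t': 0.0, 'joints': array([61.719 , 36.0588,  2.2027, 86.9965, -1.5465, 57.0858, -1.1459]), 'joint_vel': array([-0.0355,  0.0153, -0.0285,  0.0111,  0.0832, -0.0472, -0.0009]), 'joint_torque': array([  0.0004, -56.3399,   1.2263, -19.3445,   0.011 ,   0.0107,
         0.    ]), 'position': array([ 0.2694, -0.5908,  0.2304]), 'tcp_rot': array([-179.8886,    0.002 ,   24.5112]), 'force': array([-0.2079, -0.0118,  0.2633]), 'torque': array([0.0037, 0.0497, 0.0077]), 'grasp_force': 0.0, 'opening': 0.08537304687287968}
scene camera_matrix [[617.4702   0.     326.3776]
 [  0.     617.4702 230.9095]
 [  0.       0.       1.    ]]
scene cam_to_world [[-0.6971 -0.3948  0.5985 -0.203 ]
 [-0.717   0.3913 -0.577   0.7949]
 [-0.0064 -0.8313 -0.5558  0.7451]
 [ 0.      0.      0.      1.    ]]
top camera_matrix [[534.5359   0.     323.0473]
 [  0.     534.5359 242.9054]
 [  0.       0.       1.    ]]
top cam_to_world [[-0.0566 -0.9745  0.2173  0.3398]
 [-0.9984  0.0542 -0.0171  0.0883]
 [ 0.0049 -0.2179 -0.976   0.9325]
 [ 0.      0.      0.      1.    ]]
wrist camera_matrix [[414.116    0.     317.2857]
 [  0.     414.116  240.4975]
 [  0.       0.       1.    ]]
wrist hand_eye [[-0.0014 -0.9479 -0.3186  0.081 ]
 [ 1.     -0.0014 -0.0004 -0.0001]
 [-0.0001 -0.3186  0.9479 -0.1421]
 [ 0.      0.      0.      1.    ]]
```

View pics/scene0.png

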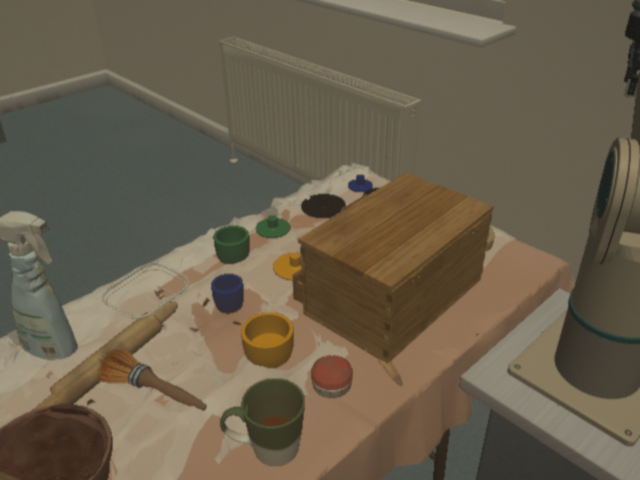

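View pics/top0.png

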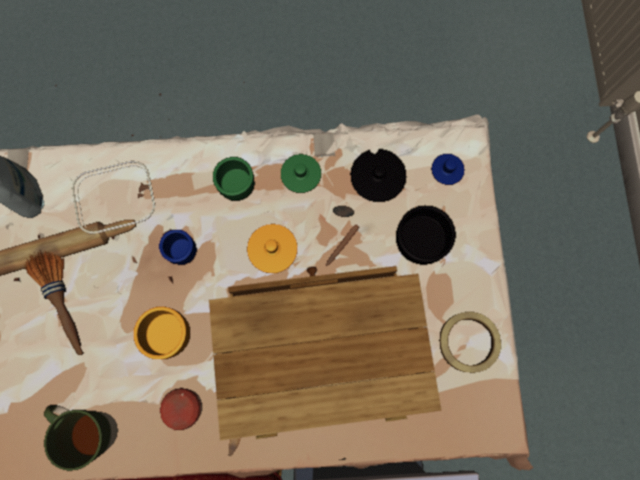

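Top: jars green (234,178), blue (178,246), yellow (162,332), black (426,235); lids green (301,173), black (378,176), blue (448,168), yellow (272,247); kidney (343,211), stick (342,244). In the scene view the box hides the black jar and most of the black lid.

```bash
cat > h.py <<'E'
from workcell import bot, imaging, order, search_frame, cut_out, landmark_of
import cv2,numpy as np
from scipy.spatial.transform import Rotation as Ro
np.set_printoptions(precision=4,suppress=True)
def cam(n,st=None):
    c=imaging.get_calibration(n);K=np.array(c["camera_matrix"])
    if n!="wrist": return K,np.array(c["cam_to_world"])
    T=np.eye(4);T[:3,:3]=Ro.from_euler('xyz',st["tcp_rot"],degrees=True).as_matrix();T[:3,3]=st["position"]
    return K,T@np.array(c["hand_eye"])
def ray(C,px):
    K,T=C;d=T[:3,:3]@np.linalg.solve(K,[px[0],px[1],1]);return T[:3,3],d/np.linalg.norm(d)
def onz(C,px,z):
    o,d=ray(C,px);return o+d*(z-o[2])/d[2]
def tri(rs):
    A=sum(np.eye(3)-np.outer(d,d) for o,d in rs);b=sum((np.eye(3)-np.outer(d,d))@o for o,d in rs)
    return np.linalg.solve(A,b)
def proj(C,p):
    K,T=C;q=K@(T[:3,:3].T@(np.asarray(p)-T[:3,3]));return q[:2]/q[2]
NM=[a+b for b in("blue","green","yellow","black") for a in("jar_","lid_")]+["modelling_stick","rubber_kidney"]
E
python3 - <<'E'
from h import *
import pickle
out={}
for n in("top","scene"):
    C=cam(n);im=imaging.camera(n)
    for q in NM:
        r=cut_out(n,q);l=landmark_of(n,q);
        out[n,q]=(r[:1],l[:1])
        for x,y in zip(r[:1],l[:1]):
            print(n,q,round(x["p"],2),np.round(x["rect"],0),round(y["p"],2),np.round(y["centre"],1),onz(C,y["centre"],0)[:2])
pickle.dump(out,open("o.pkl","wb"))
for q in NM:
    if out["top",q][1] and out["scene",q][1]:
        print(q,tri([ray(cam(n),out[n,q][1][0]["centre"]) for n in("top","scene")]))
im=cv2.imread("pics/top0.png");cv2.imwrite("pics/crop1.png",cv2.resize(im[130:270,200:480],None,fx=2.8,fy=2.8,interpolation=cv2.INTER_CUBIC))
E
```

```text
top jar_blue 0.66 [158. 232. 199. 267.] 0.87 [184.1 252.6] [0.5435 0.3197]
top lid_blue 0.59 [431. 153. 463. 187.] 0.89 [447.2 170. ] [ 0.6723 -0.1646]
top jar_green 0.8 [210. 155. 257. 202.] 0.63 [236.7 184.7] [0.6652 0.2236]
top lid_green 0.8 [282. 157. 326. 193.] 0.78 [299.4 176.4] [0.6749 0.1083]
top jar_yellow 0.84 [132. 304. 191. 362.] 0.61 [170.7 334.1] [0.4015 0.3427]
top lid_yellow 0.66 [244. 225. 300. 271.] 0.68 [270.7 248.3] [0.5427 0.1657]
top jar_black 0.84 [397. 206. 461. 267.] 0.96 [423.  239.7] [ 0.5433 -0.1071]
top lid_black 0.86 [349. 148. 409. 203.] 0.73 [376.5 176.5] [ 0.6669 -0.0333]
top modelling_stick 0.79 [324. 220. 360. 268.] 0.71 [338.7 246.7] [0.5389 0.0445]
top rubber_kidney 0.6 [331. 204. 357. 218.] 0.61 [340.7 214.4] [0.5984 0.0371]
scene jar_blue 0.86 [208. 271. 244. 313.] 0.88 [229.8 308.4] [0.5409 0.325 ]
scene lid_blue 0.64 [346. 173. 372. 194.] 0.88 [360.4 187.6] [ 0.6768 -0.1688]
scene jar_green 0.72 [216. 225. 250. 264.] 0.65 [234.3 259.9] [0.6551 0.2283]
scene lid_green 0.78 [257. 218. 289. 236.] 0.93 [272.5 233.5] [0.6741 0.1111]
scene jar_yellow 0.72 [243. 315. 295. 371.] 0.97 [271.2 356.1] [0.3949 0.3486]
scene lid_yellow 0.79 [275. 253. 299. 279.] 0.81 [295.9 267.6] [0.5478 0.1565]
scene lid_black 0.98 [302. 195. 346. 218.] 0.82 [323.6 211.3] [ 0.6616 -0.0301]
jar_blue [ 0.5452  0.3215 -0.0051]
lid_blue [ 0.6711 -0.1631  0.0045]
jar_green [ 0.6661  0.2233 -0.0075]
lid_green [ 0.6762  0.1088 -0.0023]
jar_yellow [ 0.4016  0.3443 -0.0076]
lid_yellow [0.54   0.1644 0.0087]
lid_black [ 0.6676 -0.0344 -0.0043]
rubber_kidney [ 0.7325  0.0987 -0.2553]
```

View pics/crop1.png

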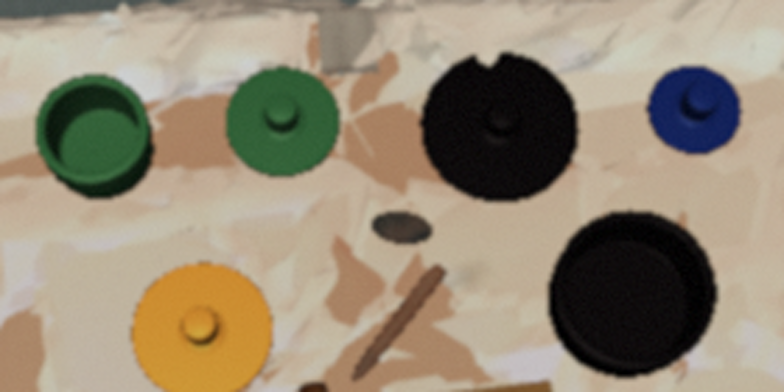

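The black lid has a chip at its far edge; everything else is as described. Heights agree with all standing on the table. Next: hover on the right side for wrist views.

```bash
cat >> h.py <<'E'
def plan(pts,yaw=0,step=.04,jaw=1):
    s=bot.read_state();p=s["position"].copy();R=Ro.from_euler('xyz',s["tcp_rot"],degrees=True)
    G=Ro.from_euler('xyz',[180,0,yaw],degrees=True);rows=[]
    for t in pts:
        t=np.array(t,float);n=max(1,int(np.ceil(np.linalg.norm(t-p)/step-1e-6)))
        n0=0;q0=p.copy()
        for i in range(n):
            goal=q0+(t-q0)*(i+1)/n
            tr=np.round(R.inv().apply(goal-p)*100,2)
            w=(R.inv()*G).as_rotvec();m=np.linalg.norm(w);w=np.round(w*min(1,.11/max(m,1e-9)),3)
            p=p+R.apply(tr/100);R=R*Ro.from_rotvec(w);rows.append((tr.tolist(),w.tolist()))
    for r in rows: print(r)
def fmt(): 
    s=bot.read_state();print(s["t"],s["position"],s["tcp_rot"],s["opening"],s["force"])
E
python3 -c "
from h import *
plan([(.62,-.10,.25)])"
```

```text
([3.27, -1.89, -0.12], [0.0, 0.0, 0.11])
([3.04, -2.23, -0.11], [0.0, 0.0, 0.11])
([2.77, -2.55, -0.12], [0.0, 0.0, 0.11])
([2.48, -2.85, -0.12], [0.0, -0.0, 0.098])
([2.19, -3.07, -0.11], [0.0, -0.0, -0.0])
([2.19, -3.07, -0.12], [0.0, -0.0, -0.0])
([2.19, -3.07, -0.12], [0.0, -0.0, -0.0])
([2.19, -3.07, -0.11], [0.0, -0.0, -0.0])
([2.18, -3.08, -0.12], [0.0, -0.0, -0.0])
([2.19, -3.07, -0.12], [0.0, -0.0, -0.0])
([2.19, -3.07, -0.12], [0.0, -0.0, -0.0])
([2.19, -3.07, -0.11], [0.0, -0.0, -0.0])
([2.19, -3.07, -0.12], [0.0, -0.0, -0.0])
([2.19, -3.08, -0.12], [0.0, -0.0, -0.0])
([2.19, -3.07, -0.11], [0.0, -0.0, -0.0])
([2.19, -3.07, -0.12], [0.0, -0.0, -0.0])
```

Call:
send_rows(
  commands=[
    {"translation":[3.3,-1.9,-0.1],"twist":[0,0,0.11],"jaw":0.6},
    {"translation":[3.0,-2.2,-0.1],"twist":[0,0,0.11],"jaw":0.6},
    {"translation":[2.8,-2.5,-0.1],"twist":[0,0,0.11],"jaw":0.6},
    {"translation":[2.5,-2.9,-0.1],"twist":[0,0,0.098],"jaw":0.6},
    {"translation":[2.2,-3.1,-0.1],"twist":[0,0,0],"jaw":0.6},
  ],
)

```text
t: 2.67
position: [0.3806, -0.4361, 0.2364]
tcp_rot: [180.0, -0.0, -0.3]
force: [0.8, 0.2, 0.4]
opening: 0.0511
grasp_force: 0.0
```

Call:
send_rows(
  commands=[
    {"translation":[2.2,-3.1,-0.1],"twist":[0,0,0],"jaw":0.6},
    {"translation":[2.2,-3.1,-0.1],"twist":[0,0,0],"jaw":0.6},
    {"translation":[2.2,-3.1,-0.1],"twist":[0,0,0],"jaw":0.6},
    {"translation":[2.2,-3.1,-0.1],"twist":[0,0,0],"jaw":0.6},
    {"translation":[2.2,-3.1,-0.1],"twist":[0,0,0],"jaw":0.6},
  ],
)

```text
t: 3.08
position: [0.4907, -0.281, 0.2416]
tcp_rot: [180.0, -0.0, -0.0]
force: [0.8, -0.9, -0.2]
opening: 0.0515
grasp_force: 0.0
```

Call:
send_rows(
  commands=[
    {"translation":[2.2,-3.1,-0.1],"twist":[0,0,0],"jaw":0.6},
    {"translation":[2.2,-3.1,-0.1],"twist":[0,0,0],"jaw":0.6},
    {"translation":[2.2,-3.1,-0.1],"twist":[0,0,0],"jaw":0.6},
    {"translation":[2.2,-3.1,-0.1],"twist":[0,0,0],"jaw":0.6},
    {"translation":[2.2,-3.1,-0.1],"twist":[0,0,0],"jaw":0.6},
  ],
)

```text
t: 3.5
position: [0.6008, -0.1259, 0.2466]
tcp_rot: [180.0, -0.0, -0.0]
force: [1.0, 0.3, 0.2]
opening: 0.0512
grasp_force: 0.0
```

```bash
python3 - <<'E'
from h import *
fmt();imaging.camera("wrist")
import time
s=bot.read_state();im=imaging.camera("wrist");fmt();C=cam("wrist",s);cv2.imwrite("pics/w1.png",im)
for q in NM:
    r=cut_out("wrist",q);l=landmark_of("wrist",q)
    for x,y in zip(r[:1],l[:1]): print(q,round(x["p"],2),np.round(x["rect"]),round(y["p"],2),np.round(y["centre"],1),onz(C,y["centre"],0)[:2])
E
```

```text
3.5 [ 0.6008 -0.1259  0.2466] [179.9959  -0.024   -0.0058] 0.05115507641422784 [1.0169 0.2968 0.2084]
3.6 [ 0.6041 -0.1186  0.2461] [-179.6955   -0.1954    0.644 ] 0.05137655601520787 [ 0.2757  0.5405 -0.327 ]
lid_blue 0.9 [338.  86. 410. 159.] 0.71 [372.8 121.3] [ 0.6721 -0.1635]
lid_green 0.91 [ 22.  65. 114. 155.] 0.57 [ 76.3 110.4] [0.679  0.1035]
lid_yellow 0.61 [  1. 212.  86. 299.] 0.72 [ 41.  254.1] [0.5406 0.1631]
jar_black 0.91 [250. 212. 361. 326.] 0.65 [306. 255.] [ 0.5428 -0.1033]
lid_black 0.86 [171.  68. 288. 191.] 0.71 [234.2 130. ] [ 0.6633 -0.0378]
modelling_stick 0.86 [136. 220. 195. 292.] 0.76 [166.8 255.4] [0.5407 0.0364]
rubber_kidney 0.87 [141. 183. 182. 210.] 0.94 [167.3 194.4] [0.603  0.0294]
```

View pics/w1.png

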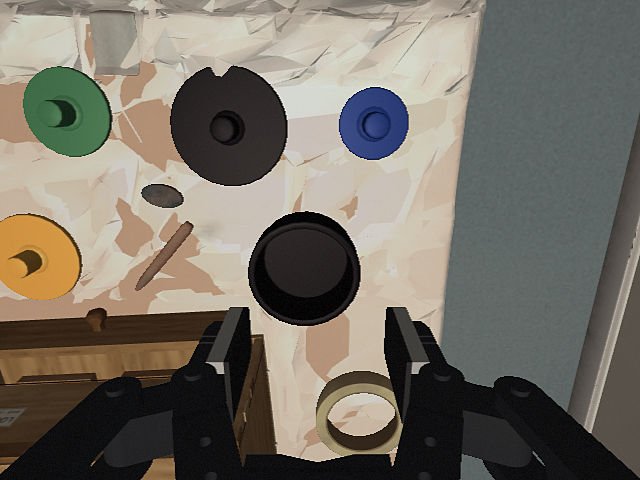

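Wrist picture: blue lid (374,123), black lid (229,125), green lid (67,111), yellow lid (35,258), black jar (305,268), kidney (162,195), stick (164,256). Now circle fits on the masks, heights from known widths.

```bash
cat >> h.py <<'E'
from scipy.optimize import least_squares
W=dict(blue=58,green=72,yellow=86,black=100)
def circ(C,reg,q):
    """robust circle on the plane of rim / disc top; also height at which the width matches"""
    jar=q.startswith("jar");r=(W[q[4:]]+(0 if jar else 4))/2000;z=.055 if jar else .014
    c=max(cv2.findContours(reg.astype(np.uint8),cv2.RETR_EXTERNAL,cv2.CHAIN_APPROX_NONE)[0],key=len)[:,0].astype(float)
    c=c[(c[:,0]>3)&(c[:,0]<636)&(c[:,1]>3)&(c[:,1]<476)]
    P=lambda z:np.array([onz(C,p,z)[:2] for p in c])
    def fit(z,fr):
        X=P(z);m=X.mean(0)
        if jar:
            n=C[1][:2,3]; d=(m-n)/np.linalg.norm(m-n); X=X[(X-m)@d>-.3*r]
        f=lambda v:np.hypot(*(X-v[:2]).T)-(v[2] if fr else r)
        s=least_squares(f,[*m,r],loss="soft_l1",f_scale=.0015);return s.x,np.median(abs(f(s.x)))
    x,e=fit(z,False);y,_=fit(z,True);h=C[1][2,3]
    zz=h-(h-z)*r/y[2]
    return x[:2],e,y,zz
def measure(n,names):
    imaging.camera(n);s=bot.read_state();imaging.camera(n);C=cam(n,s)
    for q in names:
        r=cut_out(n,q)
        if r:
            x,e,y,zz=circ(C,r[0]["region"],q);print(n,q,"p%.2f"%r[0]["p"],"xy",x,"res %.4f"%e,"free",y,"z %.3f"%zz)
E
python3 - <<'E'
from h import *
measure("wrist",["lid_blue","lid_black","lid_green","jar_black"])
measure("top",NM[:8]);fmt()
E
```

```text
wrist lid_blue p0.92 xy [ 0.6704 -0.1625] res 0.0007 free [ 0.6704 -0.1625  0.0303] z 0.006
wrist lid_black p0.60 xy [0.5572 0.0354] res 0.0069 free [0.6046 0.0286 0.0147] z -0.940
wrist lid_green p0.78 xy [0.6774 0.1033] res 0.0004 free [0.6774 0.1033 0.0376] z 0.010
wrist jar_black p0.67 xy [ 0.5457 -0.1037] res 0.0006 free [ 0.5443 -0.1033  0.0487] z 0.046
top jar_blue p0.89 xy [0.5448 0.3193] res 0.0007 free [0.5456 0.3202 0.028 ] z 0.024
top lid_blue p0.82 xy [ 0.6696 -0.1625] res 0.0018 free [ 0.6689 -0.1621  0.0287] z -0.059
top jar_green p0.64 xy [0.6624 0.2211] res 0.0006 free [0.6634 0.2217 0.0349] z 0.028
top lid_green p0.61 xy [0.6774 0.1057] res 0.0006 free [0.6773 0.1057 0.0374] z -0.001
top jar_yellow p0.80 xy [0.4022 0.3438] res 0.0007 free [0.4025 0.3451 0.0419] z 0.032
top lid_yellow p0.82 xy [0.5416 0.1619] res 0.0007 free [0.5416 0.1619 0.0446] z 0.005
top jar_black p0.56 xy [ 0.543  -0.1025] res 0.0006 free [ 0.5437 -0.1031  0.0492] z 0.041
top lid_black p0.75 xy [ 0.666  -0.0353] res 0.0011 free [ 0.666  -0.0353  0.0509] z -0.006
5.4 [ 0.5998 -0.1277  0.2463] [179.999   -0.0016  -0.0124] 0.051060923632690165 [-0.0521  0.1703  0.2149]
```

Call:
send_rows(
  commands=[
    {"translation":[1.3,-1.86,2.9],"twist":[0,0,0],"jaw":0.6},
    {"translation":[1.3,-1.86,2.9],"twist":[0,0,0],"jaw":0.6},
    {"translation":[1.3,-1.86,2.9],"twist":[0,0,0],"jaw":0.6},
    {"translation":[1.3,-1.86,2.9],"twist":[0,0,0],"jaw":0.6},
    {"translation":[1.4,-1.86,2.9],"twist":[0,0,0],"jaw":0.6},
  ],
)

```text
t: 5.82
position: [0.6663, -0.0339, 0.1001]
tcp_rot: [-180.0, -0.0, -0.0]
force: [0.3, -0.6, 0.1]
opening: 0.0509
grasp_force: 0.0
```

```bash
python3 - <<'E'
from h import *
for i in range(5): imaging.camera("wrist")
measure("wrist",["lid_black","lid_blue"]);fmt()
C=cam("wrist",bot.read_state());im=imaging.camera("wrist")
for z in(.014,.038):
  for R,col in ((.052,(0,255,0)),(.011,(0,0,255))):
    for a in np.linspace(0,6.28,60):
        cv2.circle(im,tuple(int(v) for v in proj(C,(.666+R*np.cos(a),-.0353+R*np.sin(a),z))),1,col,-1)
cv2.imwrite("pics/w2.png",im)
E
```

```text
wrist lid_black p0.77 xy [ 0.6664 -0.0354] res 0.0012 free [ 0.6665 -0.0354  0.0507] z 0.008
wrist lid_blue p0.68 xy [ 0.6711 -0.1613] res 0.0005 free [ 0.6711 -0.1613  0.0306] z 0.011
6.2667 [ 0.6665 -0.0363  0.1032] [179.9551  -0.1531  -0.1238] 0.05111699385236815 [-0.3875 -1.5176  0.2506]
```

View pics/w2.png

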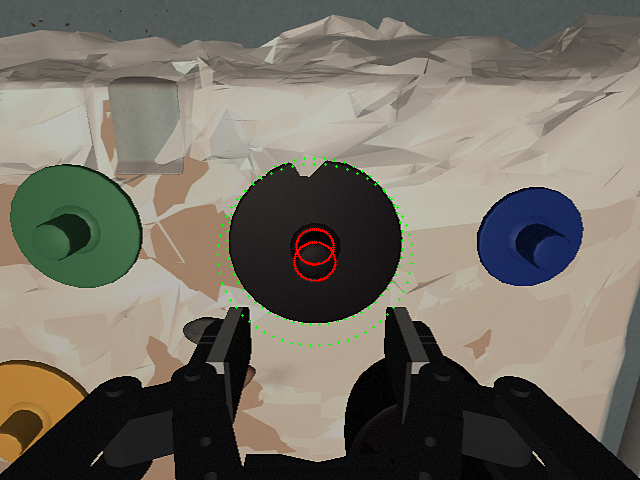

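Overlay (green z = 14 mm ring) matches the black lid rim at (315,242), knob (315,245). Descend and grip.

Call:
send_rows(
  commands=[
    {"translation":[0,0.1,2.5],"twist":[0,0,0],"jaw":0.6},
    {"translation":[0,0,2.5],"twist":[0,0,0],"jaw":0.6},
    {"translation":[0,0,2.0],"twist":[0,0,0],"jaw":0.6},
    {"translation":[0,0,1.2],"twist":[0,0,0],"jaw":0.6},
    {"translation":[0,0,0],"twist":[0,0,0],"jaw":0.5},
  ],
  grip_force=50,
)

```text
t: 6.73
position: [0.664, -0.036, 0.0172]
tcp_rot: [-180.0, 0.2, -0.0]
force: [-1.6, -0.1, 0.3]
opening: 0.0433
grasp_force: 0.0
```

Call:
send_rows(
  commands=[
    {"translation":[0,0,0],"twist":[0,0,0],"jaw":0},
    {"translation":[0,0,0],"twist":[0,0,0],"jaw":0},
    {"translation":[0,0,0],"twist":[0,0,0],"jaw":0},
    {"translation":[0,0,0],"twist":[0,0,0],"jaw":0},
    {"translation":[0,0,0],"twist":[0,0,0],"jaw":0},
  ],
)

```text
t: 7.15
position: [0.667, -0.0359, 0.0209]
tcp_rot: [180.0, -0.2, -0.0]
force: [0.0, -0.0, 6.3]
opening: 0.02
grasp_force: 49.2
```

Call:
send_rows(
  commands=[
    {"translation":[0,0,-1.5],"twist":[0,0,0],"jaw":0},
    {"translation":[0,0,-3],"twist":[0,0,0],"jaw":0},
    {"translation":[0,0,-4],"twist":[0,0,0],"jaw":0},
    {"translation":[-1.2,0.7,-3],"twist":[0,0,0],"jaw":0},
    {"translation":[-3.0,1.7,0],"twist":[0,0,0],"jaw":0},
  ],
)

```text
t: 7.57
position: [0.6322, -0.0567, 0.1421]
tcp_rot: [-179.9, -1.1, 0.3]
force: [2.5, -0.3, -0.7]
opening: 0.0199
grasp_force: 49.0
```

Call:
send_rows(
  commands=[
    {"translation":[-3.0,1.7,0],"twist":[0,0,0],"jaw":0},
    {"translation":[-3.0,1.7,0],"twist":[0,0,0],"jaw":0},
    {"translation":[-2.0,1.0,0],"twist":[0,0,0],"jaw":0},
    {"translation":[0,0,0],"twist":[0,0,0],"jaw":0},
    {"translation":[0,0,0],"twist":[0,0,0],"jaw":0},
  ],
)

```text
t: 7.98
position: [0.5431, -0.1046, 0.1355]
tcp_rot: [180.0, -0.0, -0.1]
force: [1.1, -0.1, -1.5]
opening: 0.02
grasp_force: 49.0
```

```bash
python3 - <<'E'
from h import *
P=[bot.read_state()["position"]]
for i in range(6):
    imaging.camera("wrist");P.append(bot.read_state()["position"])
print(np.array(P));fmt()
im=imaging.camera("wrist");cv2.imwrite("pics/w3.png",im)
measure("wrist",["jar_black","lid_black"])
E
```

```text
[[ 0.5431 -0.1046  0.1355]
 [ 0.5446 -0.1036  0.1354]
 [ 0.5452 -0.1031  0.1352]
 [ 0.5453 -0.1028  0.1349]
 [ 0.5451 -0.1027  0.1346]
 [ 0.5449 -0.1028  0.1344]
 [ 0.5447 -0.1029  0.1343]]
8.2833 [ 0.5447 -0.1029  0.1343] [-179.9864   -0.0304    0.0702] 0.019993619921469103 [-0.8583 -0.7934 -0.5324]
wrist jar_black p0.58 xy [ 0.5416 -0.1034] res 0.0043 free [ 0.5494 -0.1033  0.0444] z 0.027
wrist lid_black p0.82 xy [ 0.4998 -0.1032] res 0.0272 free [ 0.4941 -0.1034  0.0811] z 0.108
```

View pics/w3.png

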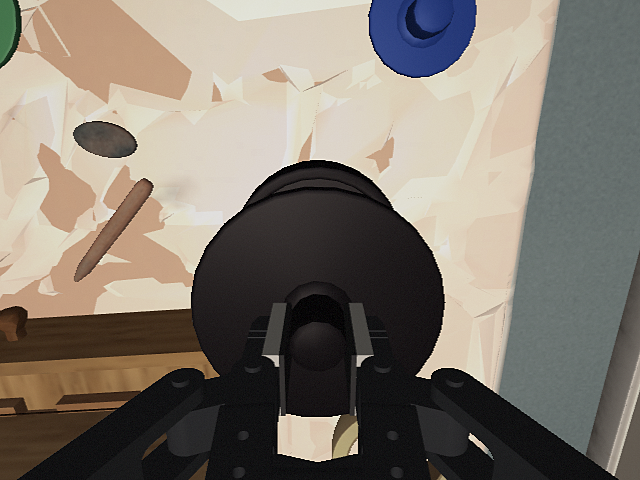

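Lid held level, its rim behind the black jar (318,185), sideways centred. Lowering.

Call:
send_rows(
  commands=[
    {"translation":[0,0,2.5],"twist":[0,0,0],"jaw":0},
    {"translation":[0,0,2.0],"twist":[0,0,0],"jaw":0},
    {"translation":[0,0,1.0],"twist":[0,0,0],"jaw":0},
    {"translation":[0,0,0.6],"twist":[0,0,0],"jaw":0},
    {"translation":[0,0,0.3],"twist":[0,0,0],"jaw":0},
  ],
)

```text
t: 8.95
position: [0.5436, -0.1037, 0.0696]
tcp_rot: [-180.0, 0.1, -0.0]
force: [-0.0, 0.7, -0.4]
opening: 0.0197
grasp_force: 49.0
```

Call:
send_rows(
  commands=[
    {"translation":[0,0,0.2],"twist":[0,0,0],"jaw":0},
    {"translation":[0,0,0.2],"twist":[0,0,0],"jaw":0},
    {"translation":[0,0,0],"twist":[0,0,0],"jaw":0},
  ],
)

```text
t: 9.2
position: [0.5444, -0.1038, 0.0679]
tcp_rot: [180.0, -0.1, -0.0]
force: [-2.8, -0.1, 4.3]
opening: 0.0201
grasp_force: 49.6
```

Call:
send_rows(
  commands=[
    {"translation":[0,0,-0.1],"twist":[0,0,0],"jaw":0.4},
    {"translation":[0,0,0],"twist":[0,0,0],"jaw":0.5},
    {"translation":[0,0,-1.5],"twist":[0,0,0],"jaw":0.6},
    {"translation":[0,0,-3.5],"twist":[0,0,0],"jaw":0.6},
    {"translation":[2.5,1.2,-3],"twist":[0,0,0],"jaw":0.6},
  ],
)

```text
t: 9.62
position: [0.5634, -0.113, 0.1475]
tcp_rot: [-179.8, 0.5, 0.1]
force: [0.1, 0.7, -1.1]
opening: 0.0512
grasp_force: 0.0
```

```bash
python3 - <<'E'
from h import *
for i in range(4): imaging.camera("wrist")
fmt()
cv2.imwrite("pics/w4.png",imaging.camera("wrist"))
measure("wrist",["lid_blue"])
imaging.camera("top")
for q in("jar_black","lid_black"):
    for r in cut_out("top",q)[:1]:
        print(q,r["p"],r["rect"])
E
```

```text
9.8167 [ 0.5702 -0.1162  0.1487] [179.9605  -0.2079  -0.0375] 0.051248777337887866 [ 0.195   0.6092 -0.8465]
wrist lid_blue p0.94 xy [ 0.6699 -0.1624] res 0.0009 free [ 0.67   -0.1625  0.0301] z 0.006
jar_black 0.76 [397.5, 240.8, 425.2, 263.7]
lid_black 0.9 [397.2, 202.7, 463.5, 259.9]
```

View pics/w4.png

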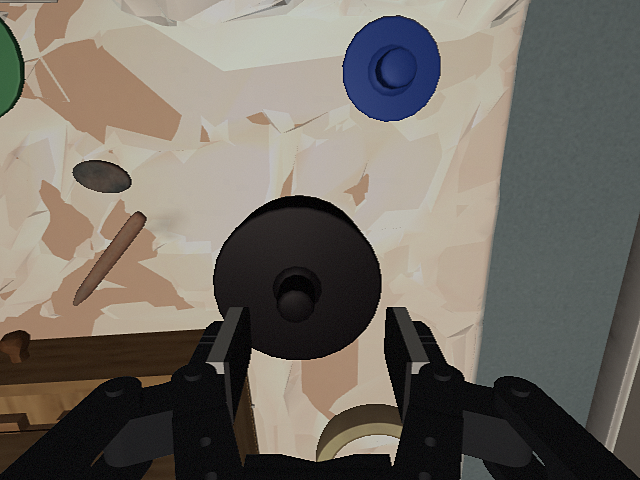

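Black lid sits flat and centred on its jar (297,277). Blue lid at (392,68) next.

Call:
send_rows(
  commands=[
    {"translation":[2.5,1.15,1.0],"twist":[0,0,0],"jaw":0.6},
    {"translation":[2.5,1.15,1.0],"twist":[0,0,0],"jaw":0.6},
    {"translation":[2.5,1.15,1.5],"twist":[0,0,0],"jaw":0.6},
    {"translation":[2.5,1.15,1.5],"twist":[0,0,0],"jaw":0.6},
    {"translation":[0,0,1.5],"twist":[0,0,0],"jaw":0.6},
  ],
)

```text
t: 10.58
position: [0.6735, -0.1647, 0.0814]
tcp_rot: [179.8, -0.3, -0.1]
force: [0.1, -0.7, 1.0]
opening: 0.0513
grasp_force: 0.0
```

```bash
python3 - <<'E'
from h import *
for i in range(5): imaging.camera("wrist")
fmt();measure("wrist",["lid_blue"]);fmt()
E
```

```text
10.8333 [ 0.6683 -0.1612  0.0827] [-179.977     0.0358    0.0019] 0.05119026675194301 [-0.2387  0.3996  0.3884]
wrist lid_blue p0.86 xy [ 0.6713 -0.1629] res 0.0008 free [ 0.6713 -0.1629  0.0302] z 0.009
10.9833 [ 0.6691 -0.1614  0.0837] [179.9909  -0.0907   0.0082] 0.05098557883681412 [ 0.1027 -0.2694 -0.1772]
```

Call:
send_rows(
  commands=[
    {"translation":[0.15,0.1,2.5],"twist":[0,0,0],"jaw":0.6},
    {"translation":[0,0,2.3],"twist":[0,0,0],"jaw":0.6},
    {"translation":[0,0,1.5],"twist":[0,0,0],"jaw":0.6},
    {"translation":[0,0,0],"twist":[0,0,0],"jaw":0.4},
    {"translation":[0,0,0],"twist":[0,0,0],"jaw":0},
  ],
)

```text
t: 11.4
position: [0.6699, -0.1625, 0.0192]
tcp_rot: [-180.0, 0.1, -0.0]
force: [-0.3, 0.1, 0.1]
opening: 0.0279
grasp_force: 0.0
```

Call:
send_rows(
  commands=[
    {"translation":[0,0,0],"twist":[0,0,0],"jaw":0},
    {"translation":[0,0,0],"twist":[0,0,0],"jaw":0},
    {"translation":[0,0,0],"twist":[0,0,0],"jaw":0},
    {"translation":[0,0,0],"twist":[0,0,0],"jaw":0},
  ],
)

```text
t: 11.73
position: [0.6709, -0.1628, 0.0204]
tcp_rot: [180.0, -0.1, -0.0]
force: [-0.1, 0.2, -0.3]
opening: 0.0201
grasp_force: 48.8
```

Call:
send_rows(
  commands=[
    {"translation":[0,0,-1.5],"twist":[0,0,0],"jaw":0},
    {"translation":[0,0,-3.5],"twist":[0,0,0],"jaw":0},
    {"translation":[0,0,-4.0],"twist":[0,0,0],"jaw":0},
    {"translation":[0,-1.0,-3.5],"twist":[0,0,0],"jaw":0},
    {"translation":[-0.9,-3.6,-0.5],"twist":[0,0,0],"jaw":0},
  ],
)

```text
t: 12.15
position: [0.6668, -0.1263, 0.1585]
tcp_rot: [179.5, -0.9, -0.5]
force: [2.1, -0.9, 0.7]
opening: 0.0202
grasp_force: 49.0
```

Call:
send_rows(
  commands=[
    {"translation":[-1.0,-3.7,0],"twist":[0,0,0],"jaw":0},
    {"translation":[-1.0,-3.7,0],"twist":[0,0,0],"jaw":0},
    {"translation":[-1.0,-3.7,0],"twist":[0,0,0],"jaw":0},
    {"translation":[-1.0,-3.7,0],"twist":[0,0,0],"jaw":0},
    {"translation":[-1.0,-3.7,0],"twist":[0,0,0],"jaw":0},
  ],
)

```text
t: 12.57
position: [0.611, 0.07, 0.151]
tcp_rot: [-180.0, -0.1, -0.0]
force: [0.7, 1.1, -1.1]
opening: 0.02
grasp_force: 49.0
```

Call:
send_rows(
  commands=[
    {"translation":[-1.0,-3.7,0],"twist":[0,0,0],"jaw":0},
    {"translation":[-1.0,-3.7,0],"twist":[0,0,0],"jaw":0},
    {"translation":[-1.0,-3.7,0],"twist":[0,0,0],"jaw":0},
    {"translation":[-0.7,-2.5,0],"twist":[0,0,0],"jaw":0},
    {"translation":[0,0,0],"twist":[0,0,0],"jaw":0},
  ],
)

```text
t: 12.98
position: [0.5717, 0.2138, 0.1505]
tcp_rot: [-179.6, 0.0, 0.6]
force: [0.0, 0.4, -0.4]
opening: 0.0201
grasp_force: 49.0
```

```bash
python3 - <<'E'
from h import *
for i in range(5): imaging.camera("wrist")
fmt()
cv2.imwrite("pics/w5.png",imaging.camera("wrist"))
measure("wrist",["jar_blue","jar_green","jar_yellow","lid_green","lid_yellow"]);fmt()
E
```

```text
13.2333 [0.5752 0.2023 0.1501] [179.9482  -0.0673  -0.1552] 0.0199374922709127 [-0.2089 -0.9582  0.1428]
wrist jar_blue p0.56 xy [0.5472 0.3192] res 0.0005 free [0.5469 0.3194 0.0287] z 0.052
wrist jar_green p0.94 xy [0.6633 0.2214] res 0.0003 free [0.6637 0.2223 0.0352] z 0.049
wrist jar_yellow p0.88 xy [0.4164 0.3348] res 0.0033 free [0.3773 0.306  0.0885] z 0.177
wrist lid_green p0.94 xy [0.6767 0.1062] res 0.0004 free [0.6766 0.1062 0.0375] z 0.011
wrist lid_yellow p0.71 xy [0.5411 0.1635] res 0.0006 free [0.5469 0.157  0.0384] z -0.034
13.6333 [0.5745 0.204  0.1493] [179.9983   0.0035  -0.0481] 0.020022445690727905 [-0.6436 -0.8208 -1.0002]
```

View pics/w5.png

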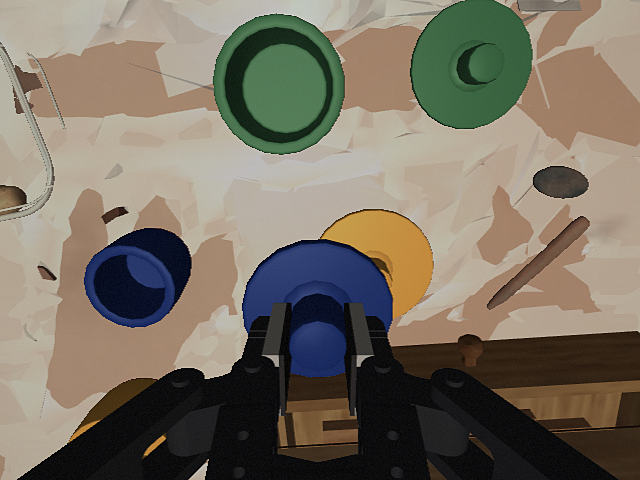

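Blue jar rim at (133,285), held blue lid (318,300), green jar (279,83). Move over the blue jar.

Call:
send_rows(
  commands=[
    {"translation":[-0.95,-3.85,0],"twist":[0,0,0],"jaw":0},
    {"translation":[-0.95,-3.85,0],"twist":[0,0,0],"jaw":0},
    {"translation":[-0.95,-3.85,1.0],"twist":[0,0,0],"jaw":0},
    {"translation":[0,0,2.0],"twist":[0,0,0],"jaw":0},
    {"translation":[0,0,2.0],"twist":[0,0,0],"jaw":0},
  ],
)

```text
t: 14.05
position: [0.5447, 0.3249, 0.0993]
tcp_rot: [-179.8, -0.1, 0.4]
force: [0.3, -2.1, -1.0]
opening: 0.0203
grasp_force: 49.1
```

```bash
python3 - <<'E'
from h import *
for i in range(5): imaging.camera("wrist")
fmt()
E
```

```text
14.3 [0.5469 0.3192 0.1001] [-179.9968   -0.0674   -0.0862] 0.019887275019062085 [ 0.0062  0.5871 -0.1366]
```

Call:
send_rows(
  commands=[
    {"translation":[-0.05,0,1.5],"twist":[0,0,0],"jaw":0},
    {"translation":[0,0,1.0],"twist":[0,0,0],"jaw":0},
    {"translation":[0,0,0.5],"twist":[0,0,0],"jaw":0},
    {"translation":[0,0,0.3],"twist":[0,0,0],"jaw":0},
    {"translation":[0,0,0.1],"twist":[0,0,0],"jaw":0},
  ],
)

```text
t: 14.72
position: [0.5457, 0.3194, 0.0672]
tcp_rot: [-180.0, 0.0, -0.1]
force: [-4.8, -4.0, 16.7]
opening: 0.0201
grasp_force: 50.8
```

Call:
send_rows(
  commands=[
    {"translation":[0,0,0],"twist":[0,0,0],"jaw":0},
  ],
)

```text
t: 14.8
position: [0.5457, 0.3193, 0.0672]
tcp_rot: [-180.0, -0.0, -0.1]
force: [-3.1, -2.0, 9.7]
opening: 0.0201
grasp_force: 50.3
```

Seated contact at the expected height. Release and rise toward the yellow lid.

Call:
send_rows(
  commands=[
    {"translation":[0,0,-0.1],"twist":[0,0,0],"jaw":0.4},
    {"translation":[0,0,0],"twist":[0,0,0],"jaw":0.5},
    {"translation":[0,0,-1.5],"twist":[0,0,0],"jaw":0.6},
    {"translation":[0,0,-3.5],"twist":[0,0,0],"jaw":0.6},
    {"translation":[0,2.5,-3],"twist":[0,0,0],"jaw":0.6},
  ],
)

```text
t: 15.22
position: [0.5442, 0.301, 0.1467]
tcp_rot: [-179.7, 0.0, 0.4]
force: [1.1, 1.1, 1.2]
opening: 0.0515
grasp_force: 0.0
```

Call:
send_rows(
  commands=[
    {"translation":[0,3.5,0],"twist":[0,0,0],"jaw":0.6},
    {"translation":[0,3.0,0],"twist":[0,0,0],"jaw":0.6},
    {"translation":[0,1.0,0],"twist":[0,0,0],"jaw":0.6},
    {"translation":[0,0,0],"twist":[0,0,0],"jaw":0.6},
  ],
)

```text
t: 15.55
position: [0.5461, 0.2155, 0.1468]
tcp_rot: [179.9, -0.0, -0.3]
force: [-0.0, 0.5, 0.2]
opening: 0.0512
grasp_force: 0.0
```

```bash
python3 - <<'E'
from h import *
for i in range(5): imaging.camera("wrist")
fmt()
cv2.imwrite("pics/w6.png",imaging.camera("wrist"))
measure("wrist",["lid_yellow","lid_green","jar_green","jar_yellow"]);fmt()
E
```

```text
15.8 [0.5451 0.2221 0.146 ] [-179.9315    0.0113    0.1436] 0.05121878214170428 [-0.6474  0.9504 -0.6293]
wrist lid_yellow p0.94 xy [0.5412 0.1628] res 0.0008 free [0.5412 0.1628 0.0442] z 0.009
wrist lid_green p0.78 xy [0.6771 0.1065] res 0.0002 free [0.6767 0.1065 0.0377] z 0.012
wrist jar_green p0.84 xy [0.6649 0.2225] res 0.0007 free [0.6632 0.2225 0.035 ] z 0.048
wrist jar_yellow p0.88 xy [0.4936 0.336 ] res 0.0043 free [0.4585 0.3343 0.0151] z -0.376
16.15 [0.5453 0.2202 0.1462] [-180.        0.003     0.0168] 0.05146195447008244 [-0.3781  0.3588  0.5798]
```

View pics/w6.png

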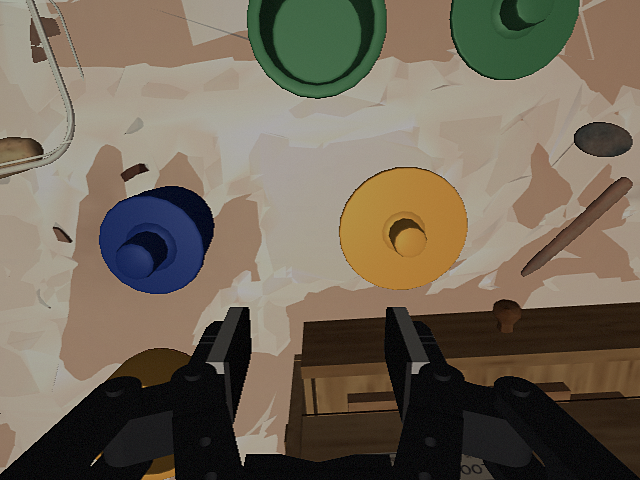

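Blue lid sits flat (156,243). Yellow lid at (404,228), grasp it.

Call:
send_rows(
  commands=[
    {"translation":[-0.1,1.9,1.0],"twist":[0,0,0],"jaw":0.6},
    {"translation":[-0.2,2.5,1.5],"twist":[0,0,0],"jaw":0.6},
    {"translation":[-0.1,1.4,2.0],"twist":[0,0,0],"jaw":0.6},
    {"translation":[0,0,1.5],"twist":[0,0,0],"jaw":0.6},
    {"translation":[0,0,0],"twist":[0,0,0],"jaw":0.6},
  ],
)

```text
t: 16.57
position: [0.5395, 0.1599, 0.0839]
tcp_rot: [179.9, 0.3, -0.1]
force: [-0.3, 0.8, -0.3]
opening: 0.0513
grasp_force: 0.0
```

```bash
python3 - <<'E'
from h import *
for i in range(5): imaging.camera("wrist")
fmt();measure("wrist",["lid_yellow"]);fmt()
E
```

```text
16.8167 [0.5422 0.163  0.0874] [-179.9371   -0.118     0.0594] 0.05125482461339631 [ 0.4153  0.3542 -0.033 ]
wrist lid_yellow p0.96 xy [0.5414 0.1621] res 0.0009 free [0.5414 0.1621 0.0441] z 0.010
16.9667 [0.5419 0.1625 0.0872] [-179.961    -0.0884    0.0354] 0.05131516181515453 [ 0.4693 -0.2299 -0.0611]
```

Call:
send_rows(
  commands=[
    {"translation":[-0.05,0,2.8],"twist":[0,0,0],"jaw":0.6},
    {"translation":[0,0,2.3],"twist":[0,0,0],"jaw":0.6},
    {"translation":[0,0,1.5],"twist":[0,0,0],"jaw":0.6},
    {"translation":[0,0,0],"twist":[0,0,0],"jaw":0.4},
    {"translation":[0,0,0],"twist":[0,0,0],"jaw":0},
  ],
)

```text
t: 17.38
position: [0.5406, 0.1619, 0.0202]
tcp_rot: [180.0, 0.1, 0.0]
force: [-0.1, -0.2, 0.1]
opening: 0.0281
grasp_force: 0.0
```

Call:
send_rows(
  commands=[
    {"translation":[0,0,0],"twist":[0,0,0],"jaw":0},
    {"translation":[0,0,0],"twist":[0,0,0],"jaw":0},
    {"translation":[0,0,0],"twist":[0,0,0],"jaw":0},
    {"translation":[0,0,0],"twist":[0,0,0],"jaw":0},
  ],
)

```text
t: 17.72
position: [0.5415, 0.1621, 0.0212]
tcp_rot: [-180.0, -0.1, -0.0]
force: [-0.4, -0.3, -0.3]
opening: 0.0199
grasp_force: 48.9
```

Call:
send_rows(
  commands=[
    {"translation":[0,0,-1.5],"twist":[0,0,0],"jaw":0},
    {"translation":[0,0,-3.5],"twist":[0,0,0],"jaw":0},
    {"translation":[0,0,-4.0],"twist":[0,0,0],"jaw":0},
    {"translation":[0,-1.0,-3.5],"twist":[0,0,0],"jaw":0},
    {"translation":[0,-3.5,-1.0],"twist":[0,0,0],"jaw":0},
  ],
)

```text
t: 18.13
position: [0.5449, 0.2008, 0.1614]
tcp_rot: [179.9, -0.5, -0.6]
force: [1.1, -0.4, -1.7]
opening: 0.02
grasp_force: 49.0
```

Call:
send_rows(
  commands=[
    {"translation":[0,-3.8,0],"twist":[0,0,0],"jaw":0},
    {"translation":[0,-3.8,0],"twist":[0,0,0],"jaw":0},
    {"translation":[-1.8,-2.0,0],"twist":[0,0,0],"jaw":0},
    {"translation":[-3.4,-1.2,0],"twist":[0,0,0],"jaw":0},
    {"translation":[-3.4,-1.2,0],"twist":[0,0,0],"jaw":0},
  ],
)

```text
t: 18.55
position: [0.4542, 0.3282, 0.1555]
tcp_rot: [-180.0, -0.1, 0.0]
force: [-1.0, 1.5, -0.4]
opening: 0.0197
grasp_force: 49.0
```

Call:
send_rows(
  commands=[
    {"translation":[-3.4,-1.2,0],"twist":[0,0,0],"jaw":0},
    {"translation":[-1.7,-0.5,0],"twist":[0,0,0],"jaw":0},
    {"translation":[0,0,1.0],"twist":[0,0,0],"jaw":0},
    {"translation":[0,0,0],"twist":[0,0,0],"jaw":0},
  ],
)

```text
t: 18.88
position: [0.4025, 0.3441, 0.1447]
tcp_rot: [180.0, 0.1, 0.1]
force: [0.0, -0.8, -0.4]
opening: 0.02
grasp_force: 49.0
```

```bash
python3 - <<'E'
from h import *
for i in range(6): imaging.camera("wrist")
fmt()
C=cam("wrist",bot.read_state());im=imaging.camera("wrist")
for a in np.linspace(0,6.28,90):
    cv2.circle(im,tuple(int(v) for v in proj(C,(.4037+.043*np.cos(a),.3443+.043*np.sin(a),.055))),1,(0,0,255),-1)
cv2.imwrite("pics/w7.png",im)
E
```

```text
19.1833 [0.4053 0.3433 0.1455] [-179.99     -0.0576   -0.1287] 0.02032710746025267 [ 0.7071  0.1973 -0.8014]
```

View pics/w7.png

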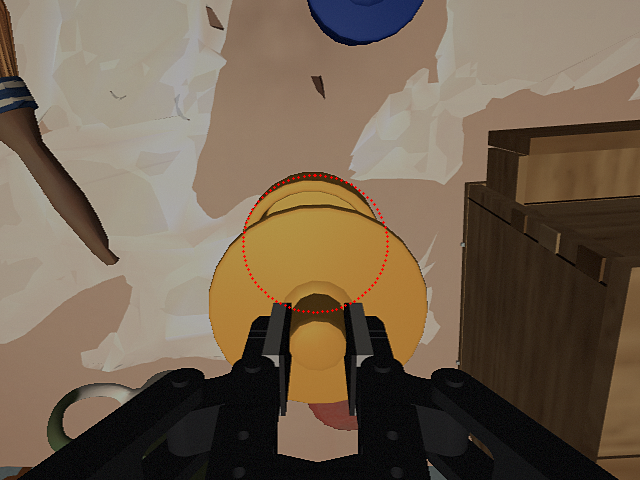

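```bash
python3 - <<'E'
from h import *
im=imaging.camera("wrist");s=bot.read_state();C=cam("wrist",s);fmt()
for c in(300,318,336): print(c,[(r,im[r,c].tolist()) for r in range(168,212,2)])
for r in(170,172,174,176,178,180,182): print(r,onz(C,(318,r),.055)[0]-.043)
E
```

```text
19.2833 [0.4048 0.3435 0.1455] [-179.9929   -0.0316   -0.0947] 0.020004435810058226 [-0.1448 -0.0127 -0.096 ]
300 [(168, [103, 125, 150]), (170, [106, 127, 154]), (172, [13, 30, 41]), (174, [12, 42, 62]), (176, [18, 46, 67]), (178, [18, 46, 65]), (180, [23, 52, 77]), (182, [62, 135, 177]), (184, [68, 142, 178]), (186, [64, 138, 178]), (188, [59, 132, 174]), (190, [56, 127, 174]), (192, [72, 151, 182]), (194, [68, 143, 176]), (196, [67, 142, 176]), (198, [68, 143, 177]), (200, [67, 142, 178]), (202, [69, 144, 178]), (204, [75, 156, 192]), (206, [11, 40, 61]), (208, [33, 74, 108]), (210, [62, 135, 178])]
318 [(168, [102, 123, 149]), (170, [118, 138, 164]), (172, [12, 40, 60]), (174, [16, 44, 64]), (176, [23, 48, 68]), (178, [14, 42, 63]), (180, [40, 92, 131]), (182, [61, 135, 176]), (184, [62, 135, 175]), (186, [62, 134, 175]), (188, [62, 136, 177]), (190, [43, 103, 152]), (192, [71, 148, 182]), (194, [66, 142, 176]), (196, [66, 142, 176]), (198, [66, 141, 177]), (200, [66, 142, 176]), (202, [68, 143, 178]), (204, [56, 123, 155]), (206, [16, 47, 70]), (208, [49, 113, 161]), (210, [63, 134, 175])]
336 [(168, [104, 126, 150]), (170, [101, 124, 147]), (172, [102, 123, 146]), (174, [109, 129, 154]), (176, [0, 28, 47]), (178, [11, 41, 62]), (180, [19, 44, 65]), (182, [10, 39, 60]), (184, [47, 105, 148]), (186, [57, 129, 174]), (188, [61, 132, 176]), (190, [59, 132, 175]), (192, [62, 135, 176]), (194, [53, 123, 174]), (196, [66, 141, 176]), (198, [64, 140, 176]), (200, [68, 141, 179]), (202, [64, 138, 175]), (204, [67, 144, 180]), (206, [11, 34, 53]), (208, [20, 50, 72]), (210, [59, 132, 180])]
170 0.4064045608235684
172 0.40528448054333793
174 0.40416095577669914
176 0.4030339706103852
178 0.4019035090329539
180 0.40076955493402944
182 0.3996320921035371
```

The front rim edge lies about row 180 (col ~314), so the jar stands near (0.402, 0.3445); shift 2.5 mm back, 1 mm left, and lower.

Call:
send_rows(
  commands=[
    {"translation":[-0.25,-0.1,1.5],"twist":[0,0,0],"jaw":0},
    {"translation":[0,0,2.5],"twist":[0,0,0],"jaw":0},
    {"translation":[0,0,1.7],"twist":[0,0,0],"jaw":0},
    {"translation":[0,0,0.9],"twist":[0,0,0],"jaw":0},
    {"translation":[0,0,0.5],"twist":[0,0,0],"jaw":0},
  ],
)

```text
t: 19.7
position: [0.4012, 0.3442, 0.0732]
tcp_rot: [179.9, 0.1, -0.0]
force: [0.1, -0.1, -0.8]
opening: 0.0202
grasp_force: 49.0
```

Call:
send_rows(
  commands=[
    {"translation":[0,0,0.4],"twist":[0,0,0],"jaw":0},
    {"translation":[0,0,0.2],"twist":[0,0,0],"jaw":0},
    {"translation":[0,0,0.1],"twist":[0,0,0],"jaw":0},
    {"translation":[0,0,0],"twist":[0,0,0],"jaw":0},
  ],
)

```text
t: 20.03
position: [0.402, 0.3452, 0.0681]
tcp_rot: [-179.9, -0.1, -0.0]
force: [-0.1, -0.4, 0.3]
opening: 0.02
grasp_force: 49.2
```

Call:
send_rows(
  commands=[
    {"translation":[0,0,0.1],"twist":[0,0,0],"jaw":0},
    {"translation":[0,0,0.1],"twist":[0,0,0],"jaw":0},
    {"translation":[0,0,0],"twist":[0,0,0],"jaw":0},
  ],
)

```text
t: 20.28
position: [0.4021, 0.3452, 0.068]
tcp_rot: [-179.9, -0.1, -0.0]
force: [-4.1, -3.3, 19.9]
opening: 0.0199
grasp_force: 51.1
```

Call:
send_rows(
  commands=[
    {"translation":[0,0,-0.2],"twist":[0,0,0],"jaw":0.4},
    {"translation":[0,0,0],"twist":[0,0,0],"jaw":0.5},
    {"translation":[0,0,-1.5],"twist":[0,0,0],"jaw":0.6},
    {"translation":[0,0,-3.5],"twist":[0,0,0],"jaw":0.6},
    {"translation":[2.5,0,-3],"twist":[0,0,0],"jaw":0.6},
  ],
)

```text
t: 20.7
position: [0.4208, 0.345, 0.1474]
tcp_rot: [179.8, 0.4, 0.3]
force: [-0.2, 1.0, 0.1]
opening: 0.0513
grasp_force: 0.0
```

Call:
send_rows(
  commands=[
    {"translation":[3.8,0,-1],"twist":[0,0,0],"jaw":0.6},
    {"translation":[3.8,0.4,0],"twist":[0,0,0],"jaw":0.6},
    {"translation":[3.0,2.2,0],"twist":[0,0,0],"jaw":0.6},
    {"translation":[2.8,2.8,0],"twist":[0,0,0],"jaw":0.6},
    {"translation":[2.0,3.0,0],"twist":[0,0,0],"jaw":0.6},
  ],
)

```text
t: 21.12
position: [0.5831, 0.2604, 0.1574]
tcp_rot: [-180.0, -0.1, 0.0]
force: [0.5, -0.1, -1.1]
opening: 0.0516
grasp_force: 0.0
```

```bash
python3 - <<'E'
from h import *
for i in range(6): imaging.camera("wrist")
measure("wrist",["lid_green","jar_green"]);fmt()
C=cam("top");im=imaging.camera("top")
for (x,y),R in (((.546,.3193),.031),((.402,.345),.045),((.544,-.1035),.052)):
  for a in np.linspace(0,6.28,60): 
    u=proj(C,(x+R*np.cos(a),y+R*np.sin(a),.061));im[int(u[1]+.5),int(u[0]+.5)]=(0,0,255)
im=np.hstack([im[200:390,120:230],im[180:370,390:500]])
cv2.imwrite("pics/t2.png",cv2.resize(im,None,fx=3,fy=3,interpolation=cv2.INTER_NEAREST))
E
```

```text
wrist lid_green p0.80 xy [0.6766 0.1068] res 0.0005 free [0.6766 0.1068 0.0375] z 0.010
wrist jar_green p0.59 xy [0.6635 0.224 ] res 0.0003 free [0.6637 0.2229 0.0351] z 0.049
21.6167 [0.5796 0.2623 0.1574] [-179.969     0.0178    0.1222] 0.051338121944556794 [ 0.1213 -0.6659  0.3084]
```

View pics/t2.png

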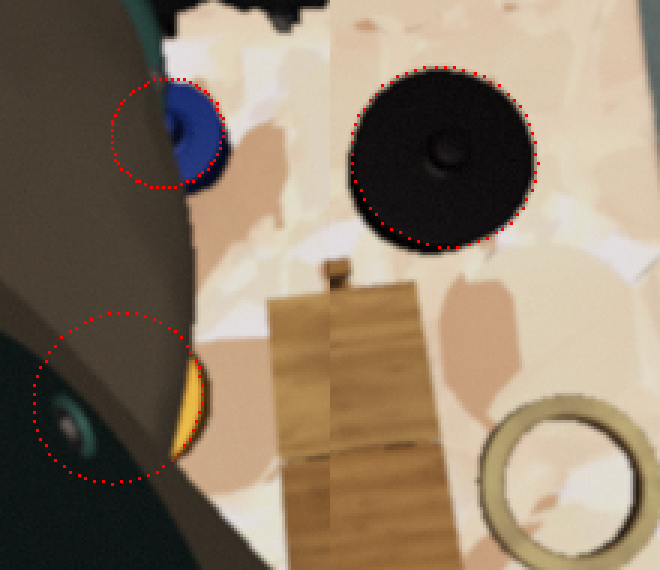

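Black lid's ring (442,158) coincides with the seated height; the arm hides blue and yellow. On to the green lid.

Call:
send_rows(
  commands=[
    {"translation":[1.95,3.1,0.5],"twist":[0,0,0],"jaw":0.6},
    {"translation":[1.95,3.1,0.8],"twist":[0,0,0],"jaw":0.6},
    {"translation":[1.95,3.1,1.3],"twist":[0,0,0],"jaw":0.6},
    {"translation":[1.95,3.1,1.8],"twist":[0,0,0],"jaw":0.6},
    {"translation":[1.9,3.1,1.8],"twist":[0,0,0],"jaw":0.6},
  ],
)

```text
t: 22.08
position: [0.6785, 0.1052, 0.0953]
tcp_rot: [-180.0, -0.1, 0.1]
force: [1.0, -0.0, -0.2]
opening: 0.0514
grasp_force: 0.0
```

```bash
python3 - <<'E'
from h import *
for i in range(7): imaging.camera("wrist")
measure("wrist",["lid_green","jar_green"]);fmt()
E
```

```text
wrist lid_green p0.68 xy [0.6779 0.1055] res 0.0009 free [0.678  0.1055 0.0371] z 0.009
wrist jar_green p0.56 xy [0.6651 0.2209] res 0.0004 free [0.6648 0.2213 0.0355] z 0.053
22.6333 [0.6773 0.1074 0.096 ] [-179.963    -0.0444    0.1036] 0.051141408640539045 [ 0.0237 -0.5606  0.1532]
```

Call:
send_rows(
  commands=[
    {"translation":[0,0.1,2.8],"twist":[0,0,0],"jaw":0.6},
    {"translation":[0,0,2.8],"twist":[0,0,0],"jaw":0.6},
    {"translation":[0,0,1.9],"twist":[0,0,0],"jaw":0.6},
    {"translation":[0,0,0],"twist":[0,0,0],"jaw":0.4},
    {"translation":[0,0,0],"twist":[0,0,0],"jaw":0},
  ],
)

```text
t: 23.05
position: [0.6767, 0.1052, 0.0198]
tcp_rot: [180.0, 0.1, 0.0]
force: [0.7, 0.3, 0.1]
opening: 0.0277
grasp_force: 0.0
```

Call:
send_rows(
  commands=[
    {"translation":[0,0,0],"twist":[0,0,0],"jaw":0},
    {"translation":[0,0,0],"twist":[0,0,0],"jaw":0},
    {"translation":[0,0,0],"twist":[0,0,0],"jaw":0},
    {"translation":[0,0,0],"twist":[0,0,0],"jaw":0},
  ],
)

```text
t: 23.38
position: [0.6782, 0.1049, 0.0216]
tcp_rot: [-180.0, -0.1, -0.0]
force: [0.6, 0.1, -0.5]
opening: 0.02
grasp_force: 48.9
```

Call:
send_rows(
  commands=[
    {"translation":[0,0,-1.5],"twist":[0,0,0],"jaw":0},
    {"translation":[0,0,-3.5],"twist":[0,0,0],"jaw":0},
    {"translation":[0,0,-4.0],"twist":[0,0,0],"jaw":0},
    {"translation":[-0.2,-1.5,-2.5],"twist":[0,0,0],"jaw":0},
    {"translation":[-0.4,-3.5,0],"twist":[0,0,0],"jaw":0},
  ],
)

```text
t: 23.8
position: [0.6776, 0.1476, 0.1444]
tcp_rot: [179.8, -0.8, -0.6]
force: [1.2, -0.4, -0.1]
opening: 0.0199
grasp_force: 49.0
```

Call:
send_rows(
  commands=[
    {"translation":[-0.4,-3.5,0],"twist":[0,0,0],"jaw":0},
    {"translation":[-0.4,-3.1,0],"twist":[0,0,0],"jaw":0},
    {"translation":[0,0,1.5],"twist":[0,0,0],"jaw":0},
    {"translation":[0,0,1.5],"twist":[0,0,0],"jaw":0},
    {"translation":[0,0,0],"twist":[0,0,0],"jaw":0},
  ],
)

```text
t: 24.22
position: [0.6613, 0.2213, 0.1039]
tcp_rot: [179.9, 0.2, 0.1]
force: [-0.3, -0.9, -2.4]
opening: 0.0201
grasp_force: 49.0
```

```bash
python3 - <<'E'
from h import *
for i in range(6): imaging.camera("wrist")
fmt()
C=cam("wrist",bot.read_state());im=imaging.camera("wrist")
for a in np.linspace(0,6.28,90):
    cv2.circle(im,tuple(int(v) for v in proj(C,(.664+.036*np.cos(a),.2218+.036*np.sin(a),.055))),1,(0,0,255),-1)
cv2.imwrite("pics/w8.png",im)
E
```

```text
24.5167 [0.6644 0.2203 0.1067] [-179.9699   -0.1141   -0.073 ] 0.020130514766663554 [-0.0127  0.278  -0.0415]
```

View pics/w8.png

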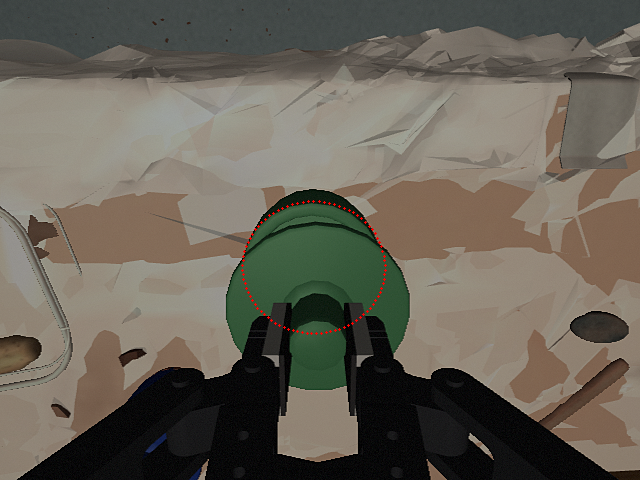

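Ring matches the green rim at row ~202. Lower with a 1.5 mm shift left.

Call:
send_rows(
  commands=[
    {"translation":[0,-0.15,1.2],"twist":[0,0,0],"jaw":0},
    {"translation":[0,0,1.2],"twist":[0,0,0],"jaw":0},
    {"translation":[0,0,0.8],"twist":[0,0,0],"jaw":0},
    {"translation":[0,0,0.5],"twist":[0,0,0],"jaw":0},
    {"translation":[0,0,0.1],"twist":[0,0,0],"jaw":0},
  ],
)

```text
t: 24.98
position: [0.6622, 0.2221, 0.0681]
tcp_rot: [180.0, 0.2, -0.0]
force: [-7.4, -1.2, 18.6]
opening: 0.0201
grasp_force: 50.8
```

Call:
send_rows(
  commands=[
    {"translation":[0,0,0.1],"twist":[0,0,0],"jaw":0},
    {"translation":[0,0,0],"twist":[0,0,0],"jaw":0},
  ],
)

```text
t: 25.15
position: [0.6623, 0.2221, 0.0681]
tcp_rot: [180.0, 0.1, -0.0]
force: [-6.3, -1.5, 15.6]
opening: 0.02
grasp_force: 50.9
```

Call:
send_rows(
  commands=[
    {"translation":[0,0,-0.2],"twist":[0,0,0],"jaw":0.4},
    {"translation":[0,0,0],"twist":[0,0,0],"jaw":0.5},
    {"translation":[0,0,-1.5],"twist":[0,0,0],"jaw":0.6},
    {"translation":[0,0,-3.5],"twist":[0,0,0],"jaw":0.6},
    {"translation":[-1.0,0,-3.8],"twist":[0,0,0],"jaw":0.6},
  ],
)

```text
t: 25.57
position: [0.6531, 0.2212, 0.154]
tcp_rot: [179.9, 0.2, -0.1]
force: [0.9, 0.6, 0.6]
opening: 0.0514
grasp_force: 0.0
```

Call:
send_rows(
  commands=[
    {"translation":[0,2.5,-3],"twist":[0,0,0],"jaw":0.6},
    {"translation":[0,3.8,-1],"twist":[0,0,0],"jaw":0.6},
    {"translation":[0,4,0],"twist":[0,0,0],"jaw":0.6},
    {"translation":[0,4,0],"twist":[0,0,0],"jaw":0.6},
    {"translation":[0,4,0],"twist":[0,0,0],"jaw":0.6},
  ],
)

```text
t: 25.98
position: [0.6532, 0.0377, 0.196]
tcp_rot: [180.0, -0.0, 0.0]
force: [-0.2, -0.5, 0.1]
opening: 0.051
grasp_force: 0.0
```

Call:
send_rows(
  commands=[
    {"translation":[0,4,0],"twist":[0,0,0],"jaw":0.6},
    {"translation":[0,4,0],"twist":[0,0,0],"jaw":0.6},
    {"translation":[0,3,0],"twist":[0,0,0],"jaw":0.6},
    {"translation":[0,0,0],"twist":[0,0,0],"jaw":0.6},
    {"translation":[0,0,0],"twist":[0,0,0],"jaw":0.6},
  ],
)

```text
t: 26.4
position: [0.6529, -0.0742, 0.1955]
tcp_rot: [179.9, 0.0, -0.3]
force: [-1.1, 1.4, 0.8]
opening: 0.0514
grasp_force: 0.0
```

```bash
python3 - <<'E'
from h import *
C=cam("top");im=imaging.camera("top");fmt()
for (x,y),R in (((.546,.3193),.031),((.402,.345),.045),((.6625,.222),.038)):
  for a in np.linspace(0,6.28,60): 
    u=proj(C,(x+R*np.cos(a),y+R*np.sin(a),.061));im[int(u[1]+.5),int(u[0]+.5)]=(0,0,255)
a=cv2.resize(im[140:370,120:280],None,fx=2.4,fy=2.4,interpolation=cv2.INTER_NEAREST)
s=imaging.camera("scene");b=cv2.resize(s[210:400,190:340],(400,552),interpolation=cv2.INTER_CUBIC)
cv2.imwrite("pics/f.png",np.hstack([a,b]))
E
```

```text
26.45 [ 0.6531 -0.0712  0.1955] [-179.9656    0.05     -0.1059] 0.05119025074025497 [-0.1483  1.2169  0.8388]
```

View pics/f.png

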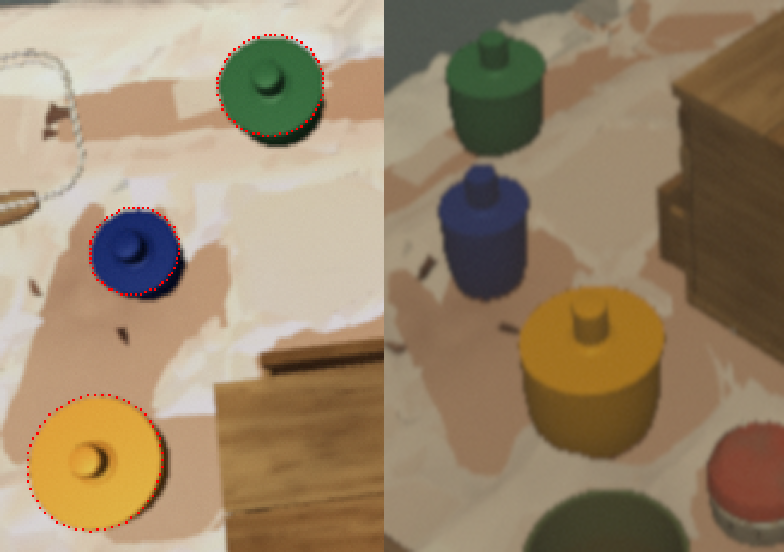

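All three left lids sit flat at rim height: green (270,85), blue (135,252) and yellow (95,462), matching their rings. In the scene view their knobs point up, and black was checked earlier. Handing in.

```bash
python3 -c "
from h import *
print(order.hand_in())"
```

```text
the job is handed in; nothing more can be done
None
```

All four lids are on their matching jars, knob up and flat on the rims by the final camera checks; the job was handed in at about 26.5 s of the 107 s allowed.

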